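# Fit the bonsai work lamp in its post holder over the pot

### The arm

A 7-joint arm with a two-finger parallel gripper is mounted at the origin on the work surface. World frame = base frame: x ahead of the robot, y to its left, z up, the work surface at z = 0. Lengths are in m, angles in rad, forces in N, time in s.
With the tool pointing down it reaches from about 0.425 to 0.925 m from the base axis. Payload 6.8 kg.
Tool frame: the origin (TCP) lies on the centre line of the jaws, within the pads' length; the fingertips stand bot.tip_reach ahead of it and the grasp point (between the pads) lies 3 mm ahead of it (bot.tip_reach is the distance from the TCP to the fingertips, in m); z points along the fingers, y is the line along which they close (so a half turn about z gives the same grasp; the last joint's range is limited). The gripper opens to 85 mm and grips with 20 to 120 N. Pads are 22 mm wide; open, the fingers measure 114 mm over their backs; the gripper's body (76 mm by 85 mm) begins 54 mm behind the grasp point. The pads swing forward as they close: fully open they stand 13 mm farther back than shut.
Start: joints at [1.127, 0.477, 0.022, 1.555, -0.011, 1.109, -0.083], TCP at [0.222, -0.637, 0.253] pointing down, gripper open.
Joint ranges: [-2.96, 2.96], [-0.34, 2.1], [-1.41, 1.46], [0.24, 2.44], [-1.37, 4.51], [0.17, 1.92], [-2.96, 2.96]. Speed limits (rad/s): [2.39, 2.39, 3.14, 3.14, 3.14, 3.14, 3.14].

### API

Orientations are given as a unit quaternion [w, x, y, z].
In Python, from station import bot gives the robot as it stands.
- The arm moves only by the tool jog_arm, never from a script. Its argument "deltas" is a list of rows, each a list of 7 numbers: the shift along the world's x, y, z in m, then the turn, a rotation vector about the world's x, y, z in rad, then the opening, from 0 (shut) to 1 (fully open). In form: [[x, y, z, rx, ry, rz, grip], ...]. A call has 1 to 10 rows; each row shifts and turns the commanded pose from where the row before left it; what a row does not reach is not made up. A row lasts 1/10 s, in which the tool goes at most 50 mm and 8.59 degrees, less where a joint would pass 70% of its speed; a pose out of reach is approached as far as the arm can. A call with a gripper value outside its range is refused whole. The fingers move at their own pace and stop on an object; "newtons" is the grip in N (left out, the last holds). Time passes only in rows, so rows that do not move let the fingers close. It gives the time, the measured TCP pose, the force, the opening and the grip force at its end, in the units of the state.
- bot.get_obs(): the state, without advancing time (a new reading comes with each control period).
- bot.read_camera(name): name is "side" or "top"; returns a dict with "img" (384x512x3 uint8, red, green, blue), "K" (3x3 intrinsics, pixels), "eye" and "attitude" of the camera in the world. Camera axes: x right, y down, z forward; pixel columns grow to the right and rows downward; lengths in m; the calibration is good to about 2 mm. A picture is of the moment at which its call begins. There is no depth.
- bot.hand_in(): hands the job in; it is judged then, once.
The state is a dict: "t": time; "q": joint angles; "joint_vel": joint speeds; "joint_torque": joint torques, N m; "eef_pos": TCP position; "tool_rot": TCP orientation; "contact_force": force on the tool from outside, world axes, zero at the start; "torque": the same for the moment, N m; "gripper_width": opening from 0.0 (shut) to 1.0 (fully open); "grasp_force": force on a finger pad.
Only numpy, scipy, OpenCV 4.12 (cv2) and the standard library are available. Lean on these libraries where they do the work, as an engineer would, in place of code of your own. Each camera call takes 0.05 s, during which the arm holds its last target. There are 200 camera calls.

### The job

Take the work lamp out of the wooden tool block and slide its post down into the aluminium post holder, past the side spring plunger, until its foot rests fully home on the stop inside, with the lamp head over the middle of the bonsai pot. You cannot see how deep the stop is set, so feel for it and seat the post gently, without ramming it; then let go, leaving the lamp standing by itself and everything else where it is.

Things in the scene. Friction and masses are not known exactly. Their poses are not given: they have to be found in the camera images.
- lamp: Rigid cordless LED lamp, about 0.36 kg: upright stainless post 16 mm in diameter and 150 mm long, above it an aluminium clamp block 26 x 26 x 40 mm (z), from which an 8 mm side arm runs along +x to a round head 72 mm across, 23 mm thick. Origin: bottom of the post on its axis; z up the post. It starts in the tool block, any yaw, leaning up to 3 degrees.
- lamp_foot: Rubber foot at the bottom of the lamp's post, 7 mm in diameter and 3 mm long, fixed to the lamp, same origin (bottom centre) and axes; above it the post widens as a cone from 8 to 16 mm diameter over 5 mm. More than 25 N on the foot is ramming.
- lamp_grip (a point): Centre of the lamp's clamp block, 170 mm above the bottom of the post. Its flat faces look along the lamp's x and y; the two y faces, 26 mm apart, are free for the fingers (the arm leaves the +x face, a small thumb screw the -x face). Nothing stands above it.
- lamp_head (a point): Centre of the lamp head's underside, 140 mm from the post's axis along the lamp's x, 155 mm above the post's bottom.
- tool_block: Fixed hardwood block, 85 x 120 mm and 60 mm tall (x, y, z), any yaw; origin at the centre of its underside. The lamp stands in its round hole of 17 mm diameter and 45 mm depth; a small wooden dibber, 105 mm high over the table, stands in another hole.
- block_hole (a point): Centre of the mouth of the lamp's hole in the tool block, 60 mm above the table.
- holder: Fixed aluminium post holder: flange 76 mm across, round tube 40 mm across, 85 mm tall, upright 17 mm bore, mouth countersunk at 45 degrees to 23 mm. Origin: centre of its underside, z up. Spring plunger on its -y side, pin axis 18 mm below the mouth, black knob. A depth stop in the bore is set anywhere from 40 to 54 mm below the mouth: not measured, to be found by feel.
- holder_mouth (a point): Centre of the holder's mouth on the bore's axis, 85 mm above the table.
- plunger (a joint): Travel of the spring plunger in m: 0 with its round-nosed pin fully out (nose 4.6 mm into the bore); a post in the bore holds it at about 0.003. Spring: 6 N plus 0.9 N per mm. Riding the post's cone over it takes roughly 5 to 15 N of push; the post then slides, and stays gripped, with roughly 4 to 7 N of friction, more than the lamp's weight.
- pot: Loose empty bonsai pot, brown glazed, oblong, 120 x 90 mm and 55 mm tall, roughly to the left of the holder (+y) or beyond it (+x), its centre 130 to 165 mm from the bore's axis; origin at the centre of its underside. It is to stay where it is.
- wire_spool: Loose black spool of copper wire, 76 mm across, 28 mm tall, lying flat near the holder; origin at the centre of its underside. It is to stay where it is.
- chopstick: Loose wooden chopstick, 230 mm long, 6 mm thick, lying on the table on the robot's side of the tool block; origin under its middle, x along it. It is to stay where it is.
Things that resemble listed ones, but are neither listed nor needed, are in the scene too. Leave any red or turquoise look-alike of the holder alone.

How it is judged:
On the way, in this order (a step that is already met when the one before it is completed fails the run):
1. the lamp is lifted clear of the tool block (z of lamp_foot in the frame of tool_block above 0.063 m), for 0.1 s.
2. the post is in the holder's bore and has pushed the plunger back (z of lamp_foot in the frame of holder below 0.05 m and horizontal distance between lamp_foot and holder below 0.004 m and value of joint plunger above 0.0012 m), for 0.1 s.
At the end, for the whole second after the job is handed in: The lamp stands still in the holder's bore, upright within 4 degrees, foot within 4 mm of the axis, at least 38.5 mm below the mouth and bearing on the stop (over 0.1 N), the post holding the plunger back over 1.2 mm, the head's centre within 45 mm of the pot's centre seen from above (contact force between lamp_foot and anything else above 0.1 N and z of lamp_foot in the frame of holder below 0.0465 m and horizontal distance between lamp_foot and holder below 0.004 m and angle between lamp's own z axis and vertical below 0.07 rad and value of joint plunger above 0.0012 m and horizontal distance between lamp_head and pot below 0.045 m and linear speed of lamp below 0.01 m/s); the robot touches nothing.
It fails at once if the post is rammed: more than 25 N on its foot (contact force between lamp_foot and anything else above 25 N).
It fails at once if the lamp is dropped or tipped (angle between lamp's own z axis and vertical above 0.5 rad).
It fails at once if the pot is shifted by more than 15 mm (distance of pot from where it was at the start of the episode above 0.015 m).
It fails at once if the wire spool or the chopstick is shifted by more than 25 mm (distance of any of wire_spool, chopstick from where it was at the start of the episode above 0.025 m).
It also fails if it takes over 45 s, if anything falls off the work surface, if the arm or the gripper's body presses on something with over 40 N, if the wrist force passes 120 N, or if a joint passes its speed limit or range.

## Working session

There is one attempt and no reset: what is moved stays moved. The work goes in short steps, Python scripts to look and compute and a tool call to move; the robot and the scene stay as the last step left them, time stands still between calls to the robot, and variables do not carry over. Pictures are saved under pics/ and viewed, at most 10 in all, crops included, and the job is handed in when it is done.

Besides the shell and the picture viewer there is one more tool, called after "Emit:" as name(argument=value, ...) on one line, values as JSON. jog_arm: Moves the arm, as the interface text tells. Its arguments: {"type":"object","properties":{"deltas":{"type":"array"},"newtons":{"type":"number"}},"required":["deltas"]}

```bash
mkdir -p pics; cat > h.py <<'E'
import numpy as np,cv2
from scipy.spatial.transform import Rotation as R
from station import bot
def Rm(a):
    a=np.array(a,float)
    return a if a.shape==(3,3) else R.from_quat(np.r_[a[1:],a[0]]).as_matrix()
def snap(n,f):
    c=bot.read_camera(n); cv2.imwrite(f,c['img'][:,:,::-1]); np.savez(f[:-4]+'.npz',**c); return c
def ray(c,u,v):
    d=Rm(c['attitude'])@np.linalg.inv(c['K'])@[u,v,1]; return np.array(c['eye']),d/np.linalg.norm(d)
def atz(c,u,v,z):
    e,d=ray(c,u,v); return (e+d*(z-e[2])/d[2]).round(4)
def px(c,p):
    q=np.array(c['K'])@(Rm(c['attitude']).T@(np.array(p)-c['eye'])); return (q[:2]/q[2]).round(1)
def tri(c1,p1,c2,p2):
    (a,d),(b,e)=ray(c1,*p1),ray(c2,*p2)
    s,t=np.linalg.lstsq(np.c_[d,-e],b-a,rcond=None)[0]
    return ((a+s*d+b+t*e)/2).round(4),np.linalg.norm(a+s*d-b-t*e).round(4)
E
python3 - <<'E'
from h import *
o=bot.get_obs();print(o,bot.tip_reach)
for n in('top','side'):
    c=snap(n,f'pics/{n}0.png');print(n,c['eye'],c['attitude'],c['K'])
    cv2.imwrite(f'pics/{n}0b.png',cv2.resize(c['img'][:,:,::-1],(800,600),interpolation=cv2.INTER_CUBIC))
E
```

```text
{'t': 0.0, 'q': array([ 1.12692641,  0.4777973 ,  0.02235389,  1.55650322, -0.01145278,
        1.10928188, -0.08308269]), 'joint_vel': array([-8.04247248e-04, -1.31340320e-03, -1.00015950e-04, -3.43303604e-05,
       -7.54735523e-04, -1.44490389e-03, -8.36946426e-04]), 'joint_torque': array([-4.55990785e-04, -5.96448576e+01,  1.60801359e+00, -2.81199825e+01,
        1.23815631e-02,  9.36603727e-03,  2.73036352e-05]), 'eef_pos': array([ 0.22218771, -0.63677732,  0.25230598]), 'tool_rot': array([-8.97390502e-04,  9.85936046e-01,  1.67120455e-01, -2.47205749e-04]), 'contact_force': array([-0.49814979, -0.11622862, -0.34466257]), 'torque': array([ 0.00789762,  0.02349763, -0.02431516]), 'grasp_force': 0.0, 'gripper_width': 0.9993482665140667} 0.022
top [ 0.37989634 -0.0517631   1.07535888] [ 0.06496879 -0.69888021  0.70919335 -0.06625932] [[433.29389878   0.         255.96571131]
 [  0.         433.29389878 197.69268164]
 [  0.           0.           1.        ]]
side [0.35267985 0.73925472 0.63134863] [ 0.06034271 -0.10515021  0.8643766  -0.48801156] [[404.16813097   0.         258.02147117]
 [  0.         404.16813097 197.31798312]
 [  0.           0.           1.        ]]
```

View pics/top0b.png

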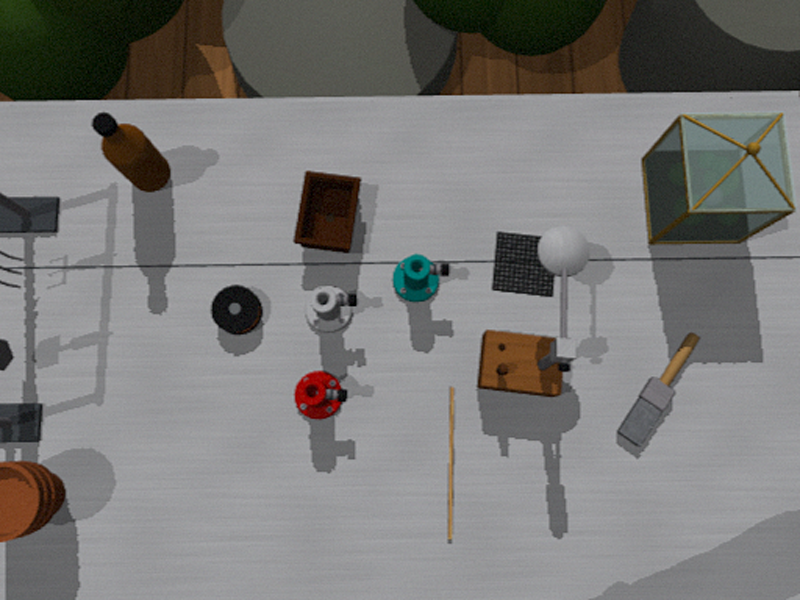

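View pics/side0b.png

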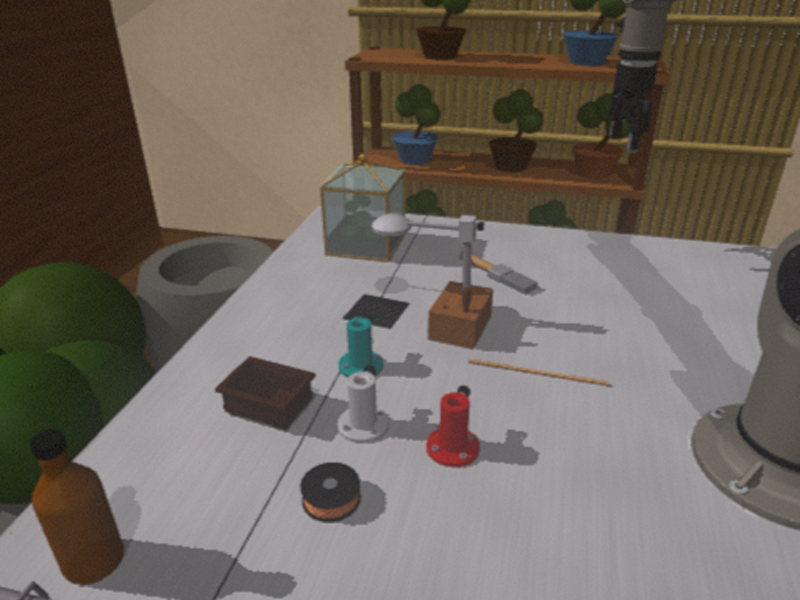

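The top view shows the lamp clamp at about (565,348) with its head at (563,251), in the wooden block at (520,362). The holder candidates are aluminium (328,303), turquoise (417,277) and red (318,394), and I choose aluminium. Pot candidates are brown oblong (328,211) and the terracotta stack (25,500), and I choose the brown oblong. The bottle (135,155) and trowel (660,400) are not involved. Next is a close crop to check and measure.

```bash
python3 - <<'E'
import cv2,numpy as np
t=cv2.imread('pics/top0.png');s=cv2.imread('pics/side0.png')
f=lambda im,x,y,w,h,k:cv2.resize(im[y:y+h,x:x+w],None,fx=k,fy=k,interpolation=cv2.INTER_CUBIC)
# top: holder+pot (185,105,100x115), lamp(300,140,100,115)
cv2.imwrite('pics/c1.png',np.hstack([f(t,180,105,80,120,5),f(t,300,140,80,120,5)]))
cv2.imwrite('pics/c2.png',np.hstack([f(s,135,215,120,110,3.3),f(s,232,132,90,110*1,3.3)])) 
from h import *
c=np.load('pics/top0.npz')
print(px(c,[0,0,0]),px(c,[.5,0,0]),px(c,[.5,.1,0]))
E
```

```text
[235.5 449.3] [234.3 230.4] [194.1 231. ]
```

View pics/c1.png

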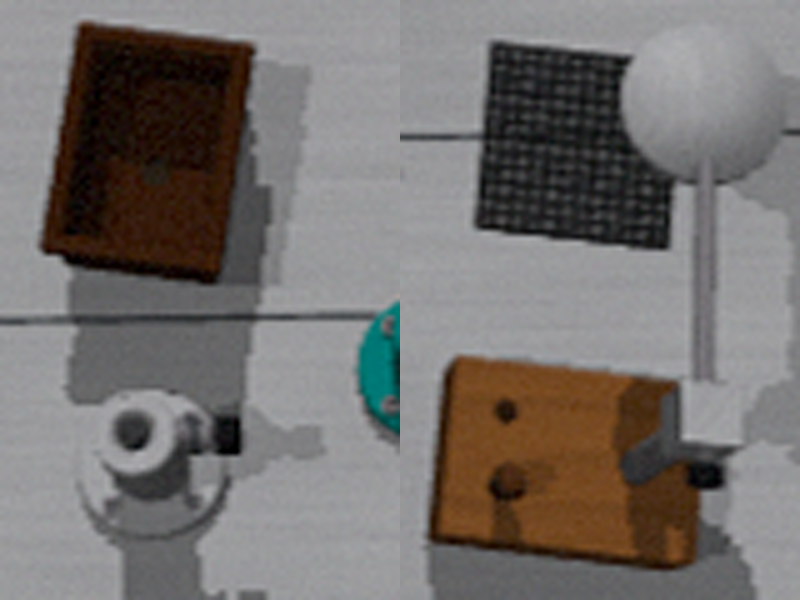

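View pics/c2.png

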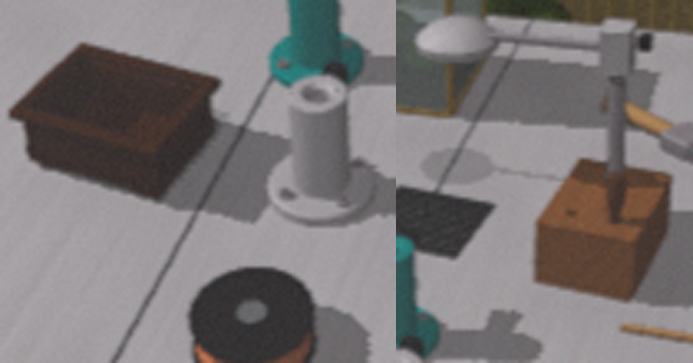

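```bash
python3 - <<'E'
from h import *
t=np.load('pics/top0.npz');s=np.load('pics/side0.npz')
print('mouth',atz(t,206.8,191.2,.085),atz(s,231.3,243.1,.085),tri(t,(206.8,191.2),s,(231.3,243.1)))
rim=[[atz(t,180+x/5-.4,105+y/5-.4,.055)] for x,y in((82,25),(253,45),(217,280),(42,250))];print('pot',np.array(rim)[:,0],np.mean(rim,0))
print('clamp',atz(t,362,222,.205),atz(s,299.2,138.9,.205),tri(t,(362,222),s,(299.2,138.9)))
print('head',atz(t,360.2,160.2,.185))
print('blk', [atz(t,300+(x-400)/5-.4,140+y/5-.4,.06) for x,y in((457,356),(432,540),(693,565))])
print('hole',atz(s,232+(615-396)/3.3-.35,132+216/3.3-.35,.06))
print('spool',atz(t,237*.64,309*.64,.028), 'tool',np.linalg.norm(atz(t,0,0,0)))
print('chop',atz(t,452*.64,388*.64,0.006),atz(t,450*.64,541*.64,.006),'teal',atz(t,417*.64,265*.64,.085))
print(R.from_matrix(Rm(bot.get_obs()['tool_rot'])).as_matrix().round(3))
E
```

```text
mouth [0.5832 0.0595 0.085 ] [0.5818 0.0638 0.085 ] (array([0.5835, 0.0598, 0.0818]), np.float64(0.0007))
pot [[0.7972 0.091  0.055 ]
 [0.7854 0.0059 0.055 ]
 [0.6648 0.0239 0.055 ]
 [0.6812 0.1093 0.055 ]] [[0.73215  0.057525 0.055   ]]
clamp [ 0.4904 -0.2683  0.205 ] [ 0.4892 -0.268   0.205 ] (array([ 0.4898, -0.2684,  0.2049]), np.float64(0.0011))
head [ 0.6251 -0.2774  0.185 ]
blk [array([ 0.5373, -0.1851,  0.06  ]), array([ 0.4506, -0.1701,  0.06  ]), array([ 0.4372, -0.2912,  0.06  ])]
hole [ 0.4755 -0.2073  0.06  ]
spool [0.5804 0.2013 0.028 ] tool 1.3158299282202088
chop [ 0.4532 -0.1352  0.006 ] [ 0.2233 -0.1255  0.006 ] teal [ 0.633  -0.0816  0.085 ]
[[ 0.944  0.33  -0.001]
 [ 0.33  -0.944  0.002]
 [-0.    -0.002 -1.   ]]
```

```bash
python3 - <<'E'
from h import *
t=np.load('pics/top0.npz');s=np.load('pics/side0.npz')
h=atz(t,345.8,234,.06);print(h)
for p in(h,[.4898,-.2684,.06],[.4898,-.2684,.165],[.4898,-.2684,.205]):
    q=px(s,p);print(q,(q-[232,132])*3.3+[397,1],px(t,p),(px(t,p)-[300,140])*5+[402,2])
h=atz(t,206.8,191.2,.085)
q=px(s,h);print('mouth',q,(q-[135,215])*3.3+1)
E
```

```text
[ 0.481  -0.2646  0.06  ]
[299.3 186.8] [619.09 181.84] [345.8 234. ] [631. 472.]
[296.5 185.8] [609.85 178.54] [347.2 230.2] [638. 453.]
[298.3 152.4] [615.79  68.32] [357.5 224.7] [689.5 425.5]
[299.  138.8] [618.1   23.44] [362.1 222.3] [712.5 413.5]
mouth [231.3 241.9] [318.79  89.77]
```

```bash
python3 - <<'E'
import cv2,numpy as np
t=cv2.imread('pics/top0.png');s=cv2.imread('pics/side0.png')
f=lambda im,x,y,w,h,k:cv2.resize(im[y:y+h,x:x+w],None,fx=k,fy=k,interpolation=cv2.INTER_CUBIC)
i=np.hstack([f(t,335,205,45,66,9),f(s,278,134,43,66,9)])
cv2.imwrite('pics/c3.png',np.clip(i*1.5,0,255).astype(np.uint8)) 
E
```

```text
(no output)
```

View pics/c3.png

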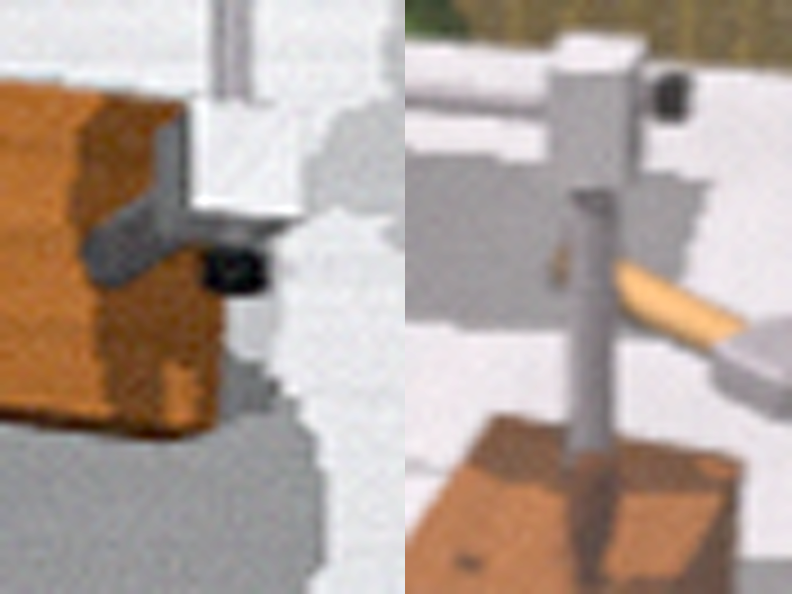

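The crops confirm the choices. The lamp clamp's top centre is at (361.7,222) in the top view. The post enters the block at about (346,233) top and (298,184) side, so it leans roughly 2.7° toward +x. The aluminium holder's mouth is at (206.8,191.2). I'll now approach above the clamp.

Emit:
jog_arm(deltas=[[0.02,0.03,0.012,0,0,-0.04,1],[0.027,0.037,0.012,0,0,-0.04,1],[0.027,0.037,0.012,0,0,-0.04,1],[0.027,0.037,0.012,0,0,-0.04,1],[0.027,0.037,0,0,0,-0.04,1],[0.027,0.037,0,0,0,-0.04,1],[0.027,0.037,0,0,0,-0.04,1],[0.027,0.037,0,0,0,-0.04,1],[0.027,0.037,0,0,0,-0.04,1],[0.02,0.03,0,0,0,-0.04,1]])

```text
t: 1.1
eef_pos: [0.4798, -0.2784, 0.3011]
tool_rot: [-0.0, 0.999, -0.032, 0.0]
contact_force: [0.6, -0.3, -0.0]
gripper_width: 0.999
grasp_force: 0.0
```

Emit:
jog_arm(deltas=[[0,0,0,0.01,0.02,0,1],[0,0,0,0.01,0.023,0,1],[0,0,0,0,0,0,1]])

```text
t: 1.4
eef_pos: [0.478, -0.2827, 0.3009]
tool_rot: [-0.009, 0.999, -0.033, -0.023]
contact_force: [-0.1, -0.1, -0.1]
gripper_width: 1.002
grasp_force: 0.0
```

```bash
python3 - <<'E'
from h import *
o=bot.get_obs();print(o['t'],o['eef_pos'].round(4),Rm(o['tool_rot']).round(3),o['contact_force'].round(2))
E
```

```text
1.4 [ 0.478  -0.2827  0.3009] [[ 0.997 -0.066 -0.045]
 [-0.065 -0.998  0.02 ]
 [-0.046 -0.017 -0.999]] [-0.13 -0.06 -0.12]
```

Emit:
jog_arm(deltas=[[0.016,0.0125,0,0,0,0,1],[-0.001,0.0005,-0.024,0,0,0,1],[-0.001,0.0005,-0.025,0,0,0,1],[-0.001,0.0005,-0.025,0,0,0,1],[-0.001,0.0005,-0.025,0,0,0,1],[-0.001,0,-0.016,0,0,0,1],[0,0,0,0,0,0,1],[0,0,0,0,0,0,1]])

```text
t: 2.2
eef_pos: [0.4889, -0.2681, 0.1865]
tool_rot: [-0.009, 0.999, -0.033, -0.022]
contact_force: [0.1, 0.5, 0.2]
gripper_width: 1.002
grasp_force: 0.0
```

```bash
python3 - <<'E'
from h import *
f=lambda im,x,y,w,h,k:cv2.resize(im[y:y+h,x:x+w],None,fx=k,fy=k,interpolation=cv2.INTER_CUBIC)
a=snap('top','pics/t1.png')['img'];b=snap('side','pics/s1.png')['img']
cv2.imwrite('pics/c4.png',np.hstack([f(a,300,150,110,150,3.6),f(b,250,90,110,150,3.6)])[:,:,::-1])
E
```

```text
(no output)
```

View pics/c4.png

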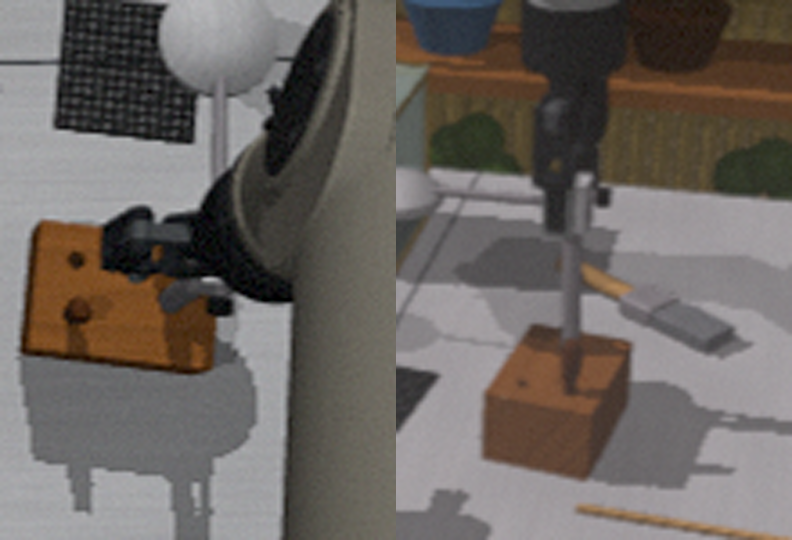

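```bash
python3 - <<'E'
from h import *
s=np.load('pics/s1.npz')
for p in([.489,-.268,.185],[.489,-.2255,.185],[.489,-.2255,.165],[.478,-.2255,.165],[.5,-.2255,.165]):
    print(p,(px(s,p)-[250,90])*3.6+[397.4,1.4])
E
```

```text
[0.489, -0.268, 0.185] [573.44 202.28]
[0.489, -0.2255, 0.185] [564.44 225.32]
[0.489, -0.2255, 0.165] [563.   250.16]
[0.478, -0.2255, 0.165] [577.76 251.6 ]
[0.5, -0.2255, 0.165] [548.24 248.72]
```

The side view shows the near finger at about (555,232) beside the clamp at (573,200). The finger sits about 3–4 mm too far toward +x but straddles the clamp properly. I'll nudge it back and close.

Emit:
jog_arm(deltas=[[-0.003,0,0,0,0,0,1],[0,0,0,0,0,0,0.4],[0,0,0,0,0,0,0.3],[0,0,0,0,0,0,0.2],[0,0,0,0,0,0,0.1],[0,0,0,0,0,0,0],[0,0,0,0,0,0,0],[0,0,0,0,0,0,0]], newtons=60)

```text
t: 3.1
eef_pos: [0.4866, -0.268, 0.1867]
tool_rot: [-0.008, 0.999, -0.032, -0.021]
contact_force: [-0.3, -4.6, 2.4]
gripper_width: 0.3
grasp_force: 59.2
```

Emit:
jog_arm(deltas=[[0.0005,0,0.01,0,0,0,0],[0.0005,-0.0003,0.012,0,0,0,0],[0.0005,-0.0003,0.012,0,0,0,0],[0.0005,-0.0003,0.012,0,0,0,0]])

```text
t: 3.5
eef_pos: [0.4878, -0.2668, 0.2323]
tool_rot: [-0.01, 0.999, -0.032, -0.023]
contact_force: [0.1, -0.2, -3.5]
gripper_width: 0.294
grasp_force: 59.0
```

Emit:
jog_arm(deltas=[[0,0,0.025,0,0,0,0],[0,0,0.025,0,0,0,0],[0,0,0.025,-0.01,-0.02,0,0],[0,0,0,-0.01,-0.023,0,0],[0,0,0,0,0,0,0],[0,0,0,0,0,0,0]])

```text
t: 4.1
eef_pos: [0.4873, -0.2667, 0.3057]
tool_rot: [-0.001, 0.999, -0.032, -0.002]
contact_force: [-0.3, 0.7, -2.5]
gripper_width: 0.297
grasp_force: 58.9
```

```bash
python3 - <<'E'
from h import *
f=lambda im,x,y,w,h,k:cv2.resize(im[y:y+h,x:x+w],None,fx=k,fy=k,interpolation=cv2.INTER_CUBIC)
o=bot.get_obs();print(o['t'],o['eef_pos'].round(4),o['contact_force'].round(2),o['torque'].round(2),Rm(o['tool_rot']).round(3))
a=snap('top','pics/t2.png')['img'];b=snap('side','pics/s2.png')['img']
cv2.imwrite('pics/c5.png',np.hstack([f(a,280,110,100,150,4),f(b,240,60,100,150,4)])[:,:,::-1])
s=np.load('pics/s2.npz')
p=o['eef_pos']-[0,0,.003]
for dz in(0,-20,-60,-100,-150,-167):print(dz,((px(s,p+[0,0,dz/1000])-[240,60])*4+[401.5,1.5]))
E
```

```text
4.1 [ 0.4873 -0.2667  0.3057] [-0.3   0.72 -2.49] [0.01 0.05 0.05] [[ 0.998 -0.064 -0.003]
 [-0.064 -0.998  0.002]
 [-0.003 -0.002 -1.   ]]
0 [648.7 175.9]
-20 [647.1 205.9]
-60 [643.9 264.7]
-100 [640.7 321.1]
-150 [637.1 388.7]
-167 [635.5 411.1]
```

View pics/c5.png

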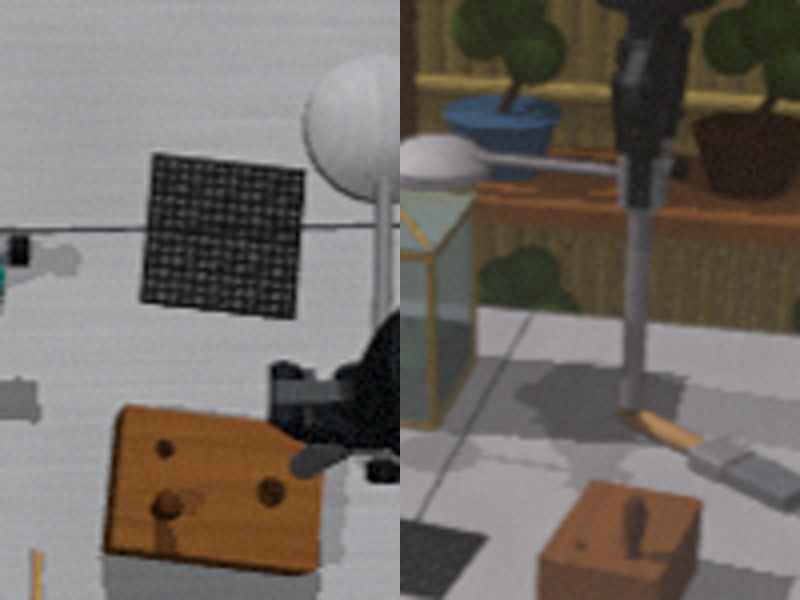

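The side view shows the lamp hanging upright, with the clamp at (640,185), the foot at (630,410) and the block's hole empty. I'll carry it over the holder.

Emit:
jog_arm(deltas=[[0.007,0.025,0,0,0,0,0],[0.009,0.033,0,0,0,0,0],[0.01,0.034,0,0,0,0,0],[0.01,0.034,0,0,0,0,0],[0.01,0.034,0,0,0,0,0],[0.01,0.034,0,0,0,0,0],[0.01,0.034,0,0,0,0,0],[0.01,0.034,0,0,0,0,0],[0.01,0.034,0,0,0,0,0],[0.008,0.028,0,0,0,0,0]])

```text
t: 5.2
eef_pos: [0.5823, 0.0587, 0.3061]
tool_rot: [-0.0, 1.0, -0.031, -0.001]
contact_force: [0.6, -0.1, -3.1]
gripper_width: 0.297
grasp_force: 58.9
```

Emit:
jog_arm(deltas=[[0,0,-0.01,0,0,0,0],[0,0,-0.01,0,0,0,0],[0,0,-0.007,0,0,0,0],[0,0,0,0,0,0,0],[0,0,0,0,0,0,0]])

```text
t: 5.7
eef_pos: [0.5823, 0.0551, 0.28]
tool_rot: [0.0, 0.999, -0.033, -0.0]
contact_force: [-0.5, 0.2, -2.5]
gripper_width: 0.296
grasp_force: 59.9
```

```bash
python3 - <<'E'
from h import *
f=lambda im,x,y,w,h,k:cv2.resize(im[y:y+h,x:x+w],None,fx=k,fy=k,interpolation=cv2.INTER_CUBIC)
o=bot.get_obs();print(o['t'],o['eef_pos'].round(4),o['contact_force'].round(2),Rm(o['tool_rot']).round(3))
a=snap('top','pics/t3.png')['img'];b=snap('side','pics/s3.png')['img']
i=np.hstack([f(a,180,130,66,100,6),f(b,205,185,66,100,6)])[:,:,::-1]
cv2.imwrite('pics/c6.png',np.clip(i*1.3,0,255).astype(np.uint8))
for n,f0,off in(('t3',(180,130),2.5),('s3',(205,185),398.5)):
    c=np.load(f'pics/{n}.npz')
    for p in([.5832,.0595,.085],[o['eef_pos'][0],o['eef_pos'][1],.107],[o['eef_pos'][0],o['eef_pos'][1],.24]):print(n,p,(px(c,p)-f0)*6+[off,2.5])
E
```

```text
5.7 [0.5823 0.0551 0.28  ] [-0.47  0.17 -2.52] [[ 0.998 -0.066 -0.001]
 [-0.066 -0.998 -0.   ]
 [-0.001  0.    -1.   ]]
t3 [0.5832, 0.0595, 0.085] [163.3 369.7]
t3 [np.float64(0.582299713301943), np.float64(0.05514243881728646), 0.107] [168.1 360.1]
t3 [np.float64(0.582299713301943), np.float64(0.05514243881728646), 0.24] [124.3 278.5]
s3 [0.5832, 0.0595, 0.085] [556.3 343.9]
s3 [np.float64(0.582299713301943), np.float64(0.05514243881728646), 0.107] [559.9 288.7]
s3 [np.float64(0.582299713301943), np.float64(0.05514243881728646), 0.24] [546.1 -31.1]
```

View pics/c6.png

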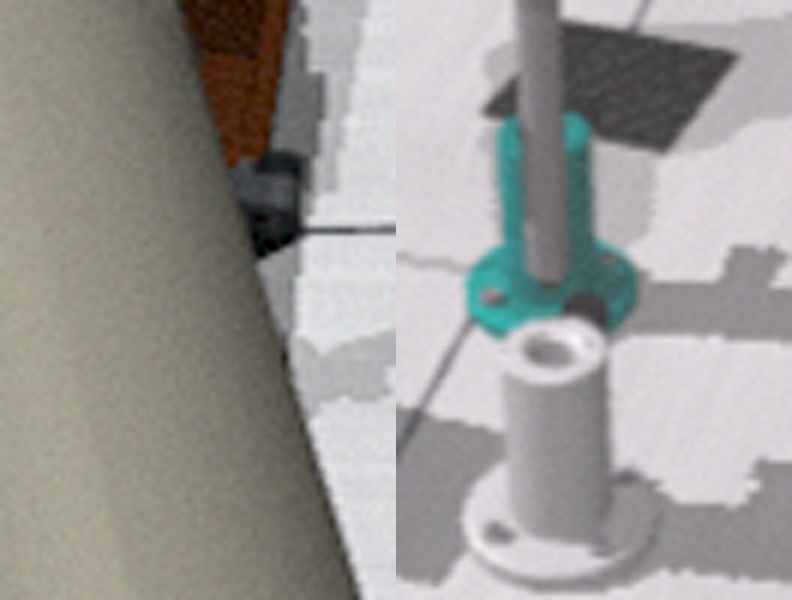

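The side view shows the foot at (548,285) above the aluminium mouth, whose centre is at about (553,349). The arm hides the top view. By the calibration the foot has to go about 2 mm toward −x (0.7° of tilt) and 5.5 mm toward +y.

Emit:
jog_arm(deltas=[[0,0.003,0,0,0.012,0,0],[0,0.0025,-0.004,0,0,0,0],[0,0,-0.007,0,0,0,0],[0,0,-0.007,0,0,0,0],[0,0,0,0,0,0,0],[0,0,0,0,0,0,0]])

```text
t: 6.4
eef_pos: [0.5822, 0.0616, 0.2619]
tool_rot: [0.0, 0.999, -0.032, -0.006]
contact_force: [0.0, 1.0, -3.3]
gripper_width: 0.296
grasp_force: 59.9
```

Emit:
jog_arm(deltas=[[0,0,-0.003,0,0,0,0],[0,0,0,0,0,0,0]])

```text
t: 6.6
eef_pos: [0.5824, 0.0617, 0.2591]
tool_rot: [0.0, 0.999, -0.032, -0.006]
contact_force: [0.3, -0.7, -3.2]
gripper_width: 0.298
grasp_force: 59.9
```

Emit:
jog_arm(deltas=[[0,0,-0.003,0,0,0,0],[0,0,0,0,0,0,0]])

```text
t: 6.8
eef_pos: [0.5822, 0.0617, 0.2559]
tool_rot: [0.0, 0.999, -0.032, -0.006]
contact_force: [-0.2, -0.6, -3.0]
gripper_width: 0.294
grasp_force: 59.9
```

```bash
python3 - <<'E'
from h import *
f=lambda im,x,y,w,h,k:cv2.resize(im[y:y+h,x:x+w],None,fx=k,fy=k,interpolation=cv2.INTER_CUBIC)
o=bot.get_obs();print(o['t'],o['eef_pos'].round(4),o['contact_force'].round(2),o['torque'].round(2))
b=snap('side','pics/s4.png')['img']
i=f(b,205,185,66,70,9)[:,:,::-1]
cv2.imwrite('pics/c7.png',np.clip(i*1.3,0,255).astype(np.uint8))
E
```

```text
6.8 [0.5822 0.0617 0.2559] [-0.2  -0.64 -2.97] [-0.    0.02 -0.01]
```

View pics/c7.png

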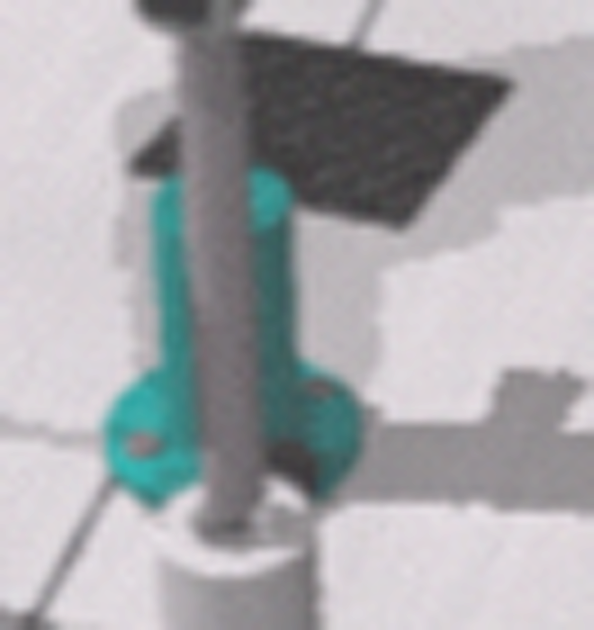

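The foot is at about (230,525), right in the countersunk mouth centred at about (233,524), with no contact yet. I'll continue down by feel.

Emit:
jog_arm(deltas=[[0,0,-0.002,0,0,0,0],[0,0,-0.002,0,0,0,0],[0,0,0,0,0,0,0]])

```text
t: 7.15
eef_pos: [0.5822, 0.0618, 0.2519]
tool_rot: [0.0, 0.999, -0.032, -0.006]
contact_force: [-0.4, -0.0, -4.3]
gripper_width: 0.295
grasp_force: 59.9
```

Emit:
jog_arm(deltas=[[0,0,-0.002,0,0,0,0],[0,0,-0.001,0,0,0,0],[0,0,0,0,0,0,0]])

```text
t: 7.45
eef_pos: [0.5823, 0.0617, 0.2491]
tool_rot: [0.0, 0.999, -0.032, -0.006]
contact_force: [0.2, -0.5, -3.3]
gripper_width: 0.299
grasp_force: 59.9
```

Emit:
jog_arm(deltas=[[0,0,-0.002,0,0,0,0],[0,0,-0.001,0,0,0,0],[0,0,0,0,0,0,0]])

```text
t: 7.75
eef_pos: [0.5823, 0.0619, 0.2462]
tool_rot: [0.0, 0.999, -0.032, -0.006]
contact_force: [-0.8, 0.4, -3.0]
gripper_width: 0.294
grasp_force: 60.1
```

Emit:
jog_arm(deltas=[[0,0,-0.001,0,0,0,0],[0,0,-0.001,0,0,0,0],[0,0,0,0,0,0,0]])

```text
t: 8.05
eef_pos: [0.5823, 0.062, 0.2441]
tool_rot: [0.0, 0.999, -0.032, -0.006]
contact_force: [-0.6, 1.0, -4.0]
gripper_width: 0.295
grasp_force: 59.9
```

Emit:
jog_arm(deltas=[[0,0,-0.001,0,0,0,0],[0,0,-0.001,0,0,0,0],[0,0,0,0,0,0,0]])

```text
t: 8.35
eef_pos: [0.5823, 0.0619, 0.2421]
tool_rot: [0.0, 0.999, -0.032, -0.006]
contact_force: [-1.4, 1.2, -3.4]
gripper_width: 0.296
grasp_force: 59.9
```

Emit:
jog_arm(deltas=[[0,0,-0.001,0,0,0,0],[0,0,-0.001,0,0,0,0],[0,0,0,0,0,0,0]])

```text
t: 8.65
eef_pos: [0.5824, 0.0619, 0.2401]
tool_rot: [0.0, 0.999, -0.032, -0.006]
contact_force: [-1.2, 1.5, -3.6]
gripper_width: 0.3
grasp_force: 59.9
```

Emit:
jog_arm(deltas=[[-0.0003,0.0003,-0.001,0,0,0,0],[0,0,-0.001,0,0,0,0],[0,0,0,0,0,0,0]])

```text
t: 8.95
eef_pos: [0.5822, 0.062, 0.2382]
tool_rot: [0.0, 0.999, -0.032, -0.006]
contact_force: [0.4, 1.7, -3.9]
gripper_width: 0.295
grasp_force: 59.8
```

Emit:
jog_arm(deltas=[[0,0,-0.001,0,0,0,0],[0,0,-0.001,0,0,0,0],[0,0,0,0,0,0,0]])

```text
t: 9.25
eef_pos: [0.5823, 0.0623, 0.2365]
tool_rot: [0.0, 0.999, -0.032, -0.006]
contact_force: [-0.2, 2.2, -2.1]
gripper_width: 0.298
grasp_force: 60.0
```

Emit:
jog_arm(deltas=[[0,0,-0.001,0,0,0,0],[0,0,-0.001,0,0,0,0],[0,0,0,0,0,0,0]])

```text
t: 9.55
eef_pos: [0.5825, 0.0625, 0.2353]
tool_rot: [-0.0, 0.999, -0.032, -0.005]
contact_force: [-2.4, 1.1, 4.6]
gripper_width: 0.295
grasp_force: 60.9
```

Emit:
jog_arm(deltas=[[0,0,-0.001,0,0,0,0],[0,0,0,0,0,0,0]])

```text
t: 9.75
eef_pos: [0.5827, 0.0626, 0.2349]
tool_rot: [-0.0, 0.999, -0.032, -0.005]
contact_force: [-2.6, 1.6, 8.2]
gripper_width: 0.295
grasp_force: 61.3
```

Emit:
jog_arm(deltas=[[0,0,-0.001,0,0,0,0],[0,0,0,0,0,0,0]])

```text
t: 9.95
eef_pos: [0.5826, 0.0627, 0.2339]
tool_rot: [-0.0, 0.999, -0.032, -0.005]
contact_force: [-2.7, 1.6, 7.7]
gripper_width: 0.297
grasp_force: 61.3
```

Emit:
jog_arm(deltas=[[0,0,-0.001,0,0,0,0],[0,0,0,0,0,0,0]])

```text
t: 10.15
eef_pos: [0.5828, 0.0627, 0.2335]
tool_rot: [-0.0, 0.999, -0.032, -0.005]
contact_force: [-3.6, 0.9, 11.1]
gripper_width: 0.3
grasp_force: 61.7
```

Emit:
jog_arm(deltas=[[0,0,-0.001,0,0,0,0],[0,0,0,0,0,0,0]])

```text
t: 10.35
eef_pos: [0.5826, 0.0626, 0.2316]
tool_rot: [-0.0, 0.999, -0.032, -0.005]
contact_force: [-1.4, 1.9, 3.3]
gripper_width: 0.297
grasp_force: 60.5
```

Emit:
jog_arm(deltas=[[0,0,-0.001,0,0,0,0],[0,0,-0.001,0,0,0,0],[0,0,-0.001,0,0,0,0],[0,0,0,0,0,0,0]])

```text
t: 10.75
eef_pos: [0.5822, 0.0625, 0.227]
tool_rot: [-0.0, 0.999, -0.032, -0.006]
contact_force: [0.8, 2.8, -0.3]
gripper_width: 0.298
grasp_force: 60.0
```

Emit:
jog_arm(deltas=[[0,0,-0.001,0,0,0,0],[0,0,-0.001,0,0,0,0],[0,0,-0.001,0,0,0,0],[0,0,0,0,0,0,0]])

```text
t: 11.15
eef_pos: [0.5819, 0.0623, 0.2237]
tool_rot: [0.0, 0.999, -0.032, -0.006]
contact_force: [1.6, 3.1, -3.9]
gripper_width: 0.295
grasp_force: 59.6
```

Emit:
jog_arm(deltas=[[0,0,-0.001,0,0,0,0],[0,0,-0.001,0,0,0,0],[0,0,-0.001,0,0,0,0],[0,0,0,0,0,0,0]])

```text
t: 11.55
eef_pos: [0.582, 0.0623, 0.2211]
tool_rot: [0.0, 0.999, -0.032, -0.006]
contact_force: [0.5, 4.4, -2.0]
gripper_width: 0.295
grasp_force: 59.8
```

Emit:
jog_arm(deltas=[[0,0,-0.001,0,0,0,0],[0,0,-0.001,0,0,0,0],[0,0,0,0,0,0,0]])

```text
t: 11.85
eef_pos: [0.5819, 0.0622, 0.2188]
tool_rot: [0.0, 0.999, -0.032, -0.006]
contact_force: [-0.2, 3.7, -3.3]
gripper_width: 0.293
grasp_force: 59.6
```

Emit:
jog_arm(deltas=[[0,0,-0.0015,0,0,0,0]])

```text
t: 11.95
eef_pos: [0.5821, 0.062, 0.2178]
tool_rot: [0.0, 0.999, -0.032, -0.006]
contact_force: [-0.4, 4.4, 3.0]
gripper_width: 0.295
grasp_force: 60.4
```

Emit:
jog_arm(deltas=[[0,0,-0.0015,0,0,0,0]])

```text
t: 12.05
eef_pos: [0.5821, 0.0621, 0.2163]
tool_rot: [0.0, 0.999, -0.032, -0.006]
contact_force: [0.1, 4.2, -3.0]
gripper_width: 0.297
grasp_force: 59.7
```

```bash
python3 - <<'E'
from h import *
b=snap('side','pics/s5.png')['img']; a=cv2.imread('pics/s4.png')[:,:,::-1]
f=lambda im,x,y,w,h,k:cv2.resize(im[y:y+h,x:x+w],None,fx=k,fy=k,interpolation=cv2.INTER_CUBIC)
i=np.hstack([f(b,190,165,90,120,4.4),f(a,190,165,90,120,4.4)])[:,:,::-1]
cv2.imwrite('pics/c8.png',np.clip(i*1.3,0,255).astype(np.uint8))
o=bot.get_obs();print(o['t'],o['eef_pos'].round(4),o['contact_force'].round(2),o['torque'].round(2))
E
```

```text
12.1 [0.5819 0.062  0.2159] [-1.2   4.84  2.2 ] [ 1.66  0.11 -0.05]
```

View pics/c8.png

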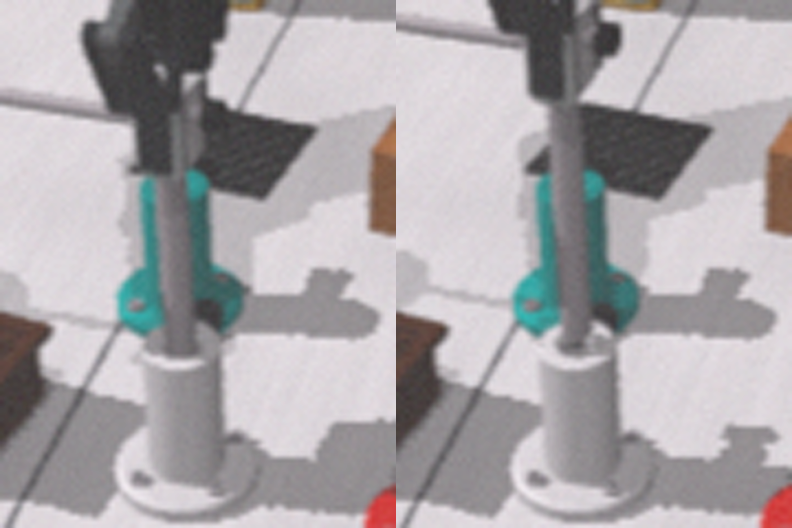

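The post (175,270) now stands in the aluminium bore, with its edge entering the mouth at (180,350). It is past the plunger. I'll keep feeling downward for the stop.

Emit:
jog_arm(deltas=[[0,0,-0.001,0,0,0,0],[0,0,-0.001,0,0,0,0],[0,0,0,0,0,0,0]])

```text
t: 12.4
eef_pos: [0.5819, 0.062, 0.2139]
tool_rot: [0.0, 0.999, -0.032, -0.006]
contact_force: [-0.6, 3.2, -3.1]
gripper_width: 0.295
grasp_force: 59.6
```

Emit:
jog_arm(deltas=[[0,0,-0.001,0,0,0,0],[0,0,-0.001,0,0,0,0],[0,0,0,0,0,0,0]])

```text
t: 12.7
eef_pos: [0.5819, 0.062, 0.2118]
tool_rot: [0.0, 0.999, -0.032, -0.006]
contact_force: [-0.1, 3.9, -4.5]
gripper_width: 0.296
grasp_force: 59.4
```

Emit:
jog_arm(deltas=[[0,0,-0.001,0,0,0,0],[0,0,-0.001,0,0,0,0],[0,0,0,0,0,0,0]])

```text
t: 13.0
eef_pos: [0.5821, 0.0621, 0.2102]
tool_rot: [0.0, 0.999, -0.032, -0.006]
contact_force: [-0.8, 4.0, -1.9]
gripper_width: 0.296
grasp_force: 59.9
```

Emit:
jog_arm(deltas=[[0,0,-0.001,0,0,0,0],[0,0,-0.001,0,0,0,0],[0,0,0,0,0,0,0]])

```text
t: 13.3
eef_pos: [0.582, 0.062, 0.2079]
tool_rot: [0.0, 0.999, -0.032, -0.006]
contact_force: [-0.3, 4.6, -3.0]
gripper_width: 0.296
grasp_force: 59.6
```

Emit:
jog_arm(deltas=[[0,0,-0.001,0,0,0,0],[0,0,0,0,0,0,0]])

```text
t: 13.5
eef_pos: [0.5823, 0.0621, 0.2078]
tool_rot: [0.0, 0.999, -0.032, -0.006]
contact_force: [-1.6, 5.0, 3.7]
gripper_width: 0.3
grasp_force: 60.6
```

Emit:
jog_arm(deltas=[[0,0,-0.001,0,0,0,0],[0,0,0,0,0,0,0]])

```text
t: 13.7
eef_pos: [0.5826, 0.0618, 0.2076]
tool_rot: [0.0, 0.999, -0.032, -0.005]
contact_force: [-3.3, 1.8, 8.8]
gripper_width: 0.297
grasp_force: 61.3
```

Emit:
jog_arm(deltas=[[0,0,-0.001,0,0,0,0],[0,0,0,0,0,0,0]])

```text
t: 13.9
eef_pos: [0.5829, 0.0619, 0.2075]
tool_rot: [0.0, 0.999, -0.032, -0.005]
contact_force: [-5.5, 2.8, 15.6]
gripper_width: 0.301
grasp_force: 62.1
```

Emit:
jog_arm(deltas=[[0,0,-0.001,0,0,0,0],[0,0,0,0,0,0,0]])

```text
t: 14.1
eef_pos: [0.5834, 0.0617, 0.2075]
tool_rot: [0.001, 0.999, -0.032, -0.004]
contact_force: [-5.7, 1.2, 19.5]
gripper_width: 0.297
grasp_force: 62.5
```

The stop is found: TCP z is steady at 0.2075 while the force climbs. I'll ease the push and release.

Emit:
jog_arm(deltas=[[0,0,0.001,0,0,0,0],[0,0,0.0005,0,0,0,0],[0,0,0,0,0,0,0]])

```text
t: 14.4
eef_pos: [0.5832, 0.0616, 0.2075]
tool_rot: [0.001, 0.999, -0.032, -0.005]
contact_force: [-2.8, 2.5, 10.4]
gripper_width: 0.299
grasp_force: 61.2
```

Emit:
jog_arm(deltas=[[0,0,0,0,0,0,0.35],[0,0,0,0,0,0,0.5],[0,0,0,0,0,0,0.7],[0,0,0,0,0,0,1],[0,0,0,0,0,0,1],[0,0,0,0,0,0,1]], newtons=20)

```text
t: 15.0
eef_pos: [0.5821, 0.062, 0.2057]
tool_rot: [0.0, 0.999, -0.032, -0.006]
contact_force: [-0.1, -0.0, -0.5]
gripper_width: 0.998
grasp_force: 0.0
```

Emit:
jog_arm(deltas=[[0,0,0.01,0,0,0,1],[0,0,0.02,0,0,0,1],[0,0,0.03,0,0,0,1],[0,0,0.03,0,0,0,1],[0,0,0.03,0,0,0,1],[0,0,0,0,0,0,1],[0,0,0,0,0,0,1]])

```text
t: 15.7
eef_pos: [0.5824, 0.0622, 0.327]
tool_rot: [0.0, 0.999, -0.032, -0.005]
contact_force: [1.1, 0.2, -0.5]
gripper_width: 1.0
grasp_force: 0.0
```

```bash
python3 -c "
from h import *
print(bot.hand_in())"
```

```text
the job is handed in; nothing more can be done
None
```

I handed the job in at about 15.7 s: the lamp is in the aluminium holder, past the plunger and released. The stop was felt at about 49 mm below the mouth, with about 20 N peak at the wrist. The head should be about 10 mm from the pot's centre by calculation; I took no picture after letting go, and the hand-in returned no verdict.

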